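Hold the bulldog clip open over the display card

ROBOT

A 6-joint arm with a two-finger parallel gripper is mounted at the origin on the work surface. World frame = base frame: x ahead of the robot, y to its left, z up, the work surface at z = 0. Lengths are in mm, angles in rad, forces in N, time in s.
With the tool pointing down it reaches from about 350 to 775 mm from the base axis. Payload 7.3 kg.
Tool frame: the origin (TCP) lies at the very end of the fingers, on their centre line; the grasp point (between the pads) lies 19 mm behind it; z points along the fingers, y is the line along which they close (so a half turn about z gives the same grasp; the last joint's range is limited). The gripper opens to 92 mm and grips with 3 to 60 N. Pads are 19 mm wide; open, the fingers measure 130 mm over their backs; the gripper's body (75 mm by 190 mm) begins 47 mm behind the grasp point.
Start: joints at [1.013, 0.342, 1.524, -0, 1.275, -0.146], TCP at [210.126, 481.139, 197.041] pointing down, gripper open.
Joint ranges: [-2.53, 2.53], [-0.77, 2.02], [0.04, 2.7], [-1, 4.14], [0.28, 2.66], [-3.11, 3.11]. Speed limits (rad/s): [2.57, 2.57, 3.14, 3.14, 3.14, 3.14].

INTERFACE

Orientations are given as [roll, pitch, yaw] about the fixed x, y, z axes, in that order (R = Rz(yaw) Ry(pitch) Rx(roll)).
In Python, from plant import * gives the robot as it stands.
- The arm moves only by the tool arm_command, never from a script. Its arguments are lists of equal length, an entry for each row: "gripper": the finger opening in mm, from 0 to 91.8; "dp": the shift along the tool's x, y, z in units of 25 mm (1.0 is 25 mm), a list of three; "twist": the turn about the tool's z in units of 5 degrees (1.0 is 5 degrees). A call has exactly 5 rows; each row shifts and turns the commanded pose from where the row before left it, along the tool's axes as they then stand; what a row does not reach is not made up. A row lasts 1/8 s, in which the tool goes at most 62.5 mm and 10.7 degrees, less where a joint would pass 70% of its speed; a pose out of reach is approached as far as the arm can. A call is refused whole if a number of a shift passes 1 or a number of a turn 1, either way. A call with a gripper value outside its range is refused whole. The fingers move at their own pace and stop on an object; the grip force is fixed at half the most. Time passes only in rows, so rows that do not move let the fingers close, or fill a call up. It gives the time, the measured TCP pose, the force, the opening and the grip force at its end, in the units of the state.
- get_obs(): the state, without advancing time (a new reading comes with each control period).
- capture(name): name is "scene" or "top" or "wrist"; returns the picture (384x512x3 uint8, red, green, blue); there is no depth.
- get_calibration(name): a dict with "mtx" (3x3 intrinsics, pixels), "position" and "attitude" of the camera in the world; the wrist camera has in their place "mount" (4x4, takes a point from camera to tool coordinates, whose origin is the TCP and whose axes are the flange's). Camera axes: x right, y down, z forward; pixel columns grow to the right and rows downward; lengths in mm; the calibration is good to about 2 mm. A picture is of the moment at which its call begins: read the wrist's pose just before it. get_calibration takes no time and is no camera call.
- close_job(): hands the job in; it is judged then, once.
The state is a dict: "time": time; "joint_positions": joint angles; "dq": joint speeds; "tau": joint torques, N m; "tool_pos": TCP position; "tcp_rot": TCP orientation; "contact_force": force on the tool from outside, world axes, zero at the start; "moment": the same for the moment, N m; "grip_width": finger opening in mm; "finger_force": force on a finger pad.
Only numpy, scipy, OpenCV 4.12 (cv2) and the standard library are available. Lean on these libraries where they do the work, as an engineer would, in place of code of your own. Each camera call takes 0.05 s, during which the arm holds its last target. There are 200 camera calls.

TASK

Take the brass bulldog clip from the tall panel of the letter rack: squeeze its two handles so that the jaws spread open before you lift it off, so they do not scrape the polish. Carry it to the cream display card and lower it until its open jaws straddle the middle of the card's top edge, lined up with the edge and clear of the card. Finish still holding it there, squeezed wide open, so that I can slip a photograph in under the jaw; leave the card stands, the black clip and everything else where they are.

Things in the scene. Friction and masses are not known exactly. Their poses are not given: they have to be found in the camera images.
- brass_clip_pin (a point): Middle of the hinge pin (10 mm thick coil) of the brass bulldog clip, parked jaws down on the rack's tall panel, pin 5 mm above the panel's top edge. y along the pin and panel, z up from jaws to handles, x across the panel, the way the handles are squeezed. Handles: flat sheets 44 mm wide along y, rising 34 mm above the pin, leaning apart to 45 mm over their outer faces at the top while parked
- brass_clip: The same clip, 70 g, origin and axes at the pin. Jaws 60 mm wide along y, reaching 28 mm below the pin. Squeezed fully, the handles stand upright and parallel, 16 mm over their outer faces, and the lips gape 28 mm, 24 mm below the pin; parked they are 8 mm apart
- brass_clip_leaf_a (a joint): How far each jaw of the brass clip has swung open: 0 parked on the 8 mm panel, 0.39 rad at the stop (fully open), -0.15 lips shut on each other; both swing equally. A spring shuts them: about 8 N on each handle's top holds them fully open, and a firmer grip (20 to 40 N) just rests on the stop
- letter_rack: Walnut letter rack, base 120 x 260 mm, fixed; origin under the middle of its base, z up, y along its panels: three upright, 240 mm long, 8 mm thick, at x = -45 mm (tall, 150 mm high, nearest the robot), 0 (105 mm) and +45 mm (70 mm), envelopes between them below 115 mm. Both clips sit on the tall panel's top edge, 90 to 160 mm apart
- cream_stand_edge (a point): Cream card with a fine gilt border, upright in a grooved wooden block (58 x 130 x 26 mm); the card is 3 mm thick and 150 mm wide. The point is the middle of the card's top edge, 128 mm above the desk; y runs along the edge, x across the card's thickness, z up
- cream_stand: the block with the cream card (0.5 kg, loose on the desk); origin under the middle of the block, axes as cream_stand_edge
- green_stand: a like block with a dark green card, the same size; not to be used or moved
- black_clip_pin (a point): a like clip, all black, parked on the same panel; the point is the middle of its pin; not to be used or moved
- decanter: crystal decanter, 230 mm high, 92 mm across, on the silver tray at the far left of the desk; leave alone
- tumbler_0: crystal tumbler, 85 mm high, on the silver tray; leave alone
- tumbler_1: crystal tumbler, 85 mm high, on the silver tray; leave alone
- crystal_bowl: crystal bowl, 150 mm across and 75 mm high, at the far right of the desk; leave alone
- notebook: black notebook, 140 x 200 x 22 mm, lying at the right of the desk; leave alone
Things that resemble listed ones, but are neither listed nor needed, are in the scene too. Of the things shaped like the brass_clip, the brass one is meant. Leave any orange look-alike of the cream_stand alone.

How it is judged:
By the outcome, as a careful person would: the job done as asked, in the order asked, and still so for the second after the job is handed in, while the arm keeps its last pose, push and grip.
It also fails if it takes over 35 s, if anything falls off the work surface, if the arm or the gripper's body presses on something with over 40 N, if the wrist force passes 120 N, or if a joint passes its speed limit or range.

## Working session

There is one attempt and no reset: what is moved stays moved. The work goes in short steps, Python scripts to look and compute and a tool call to move; the robot and the scene stay as the last step left them, time stands still between calls to the robot, and variables do not carry over. Pictures are saved under pics/ and viewed, at most 10 in all, crops included, and the job is handed in when it is done.

Besides the shell and the picture viewer there is one more tool, called as a command line: name --pt "numbers of a row" for each row, then --argument value for the rest. arm_command: Moves the arm, as the interface text tells. Its arguments: {"type":"object","properties":{"gripper":{"type":"array"},"dp":{"type":"array"},"twist":{"type":"array"}},"required":["gripper","dp","twist"]}

```bash
mkdir -p pics; ls
python3 - <<'E'
from plant import *
import cv2,numpy as np
o=get_obs();print(o)
for n in("scene","top"):
    print(n,get_calibration(n)); cv2.imwrite(f"pics/{n}0.png",capture(n)[:,:,::-1])
print(get_calibration("wrist"))
a=cv2.imread("pics/scene0.png");b=cv2.imread("pics/top0.png")
E
```

```text
pics
{'time': 0.0, 'joint_positions': array([ 1.01298849e+00,  3.42689375e-01,  1.52504074e+00,  9.54376852e-06,
        1.27541371e+00, -1.45986365e-01]), 'dq': array([ 0.0002527 , -0.00010547, -0.00049132, -0.00163541, -0.00118479,
       -0.00069229]), 'tau': array([-2.72114776e-03, -4.31243491e+01, -2.44216651e+01,  7.14393798e-02,
        5.62579965e-02, -1.27126186e-04]), 'tool_pos': array([209.86593592, 480.71763325, 196.35403907]), 'tcp_rot': array([-3.14005931e+00, -2.34674761e-04,  2.72976821e+00]), 'contact_force': array([-0.44812565,  0.71541539,  0.38581044]), 'moment': array([-0.00244837, -0.01173834, -0.02251258]), 'finger_force': 0.0, 'grip_width': 92.0173654408884}
scene {'mtx': array([[357.7280262 ,   0.        , 257.41439765],
       [  0.        , 357.7280262 , 187.68351497],
       [  0.        ,   0.        ,   1.        ]]), 'position': array([1314.0477798 , -364.20947166,  977.64848761]), 'attitude': array([-2.41820503, -0.00598111,  1.28209644])}
top {'mtx': array([[354.95949836,   0.        , 260.61465988],
       [  0.        , 354.95949836, 193.28231987],
       [  0.        ,   0.        ,   1.        ]]), 'position': array([ 511.00129844, -148.80408385, 1153.54531888]), 'attitude': array([-3.09312451,  0.02598684, -1.56232615])}
{'mtx': array([[265.8656234 ,   0.        , 255.24625364],
       [  0.        , 265.8656234 , 192.32441598],
       [  0.        ,   0.        ,   1.        ]]), 'mount': array([[-1.45441059e-03, -9.58599155e-01, -2.84755237e-01,
         7.76183710e+01],
       [ 9.99998677e-01, -1.18664684e-03, -1.11285049e-03,
         9.29564095e-01],
       [ 7.28873642e-04, -2.84756478e-01,  9.58599612e-01,
        -1.87876544e+02],
       [ 0.00000000e+00,  0.00000000e+00,  0.00000000e+00,
         1.00000000e+00]])}
```

View pics/scene0.png

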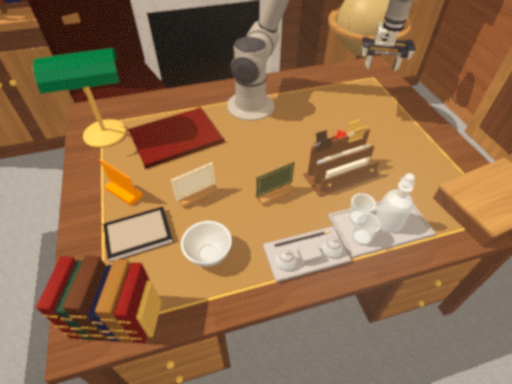

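View pics/top0.png

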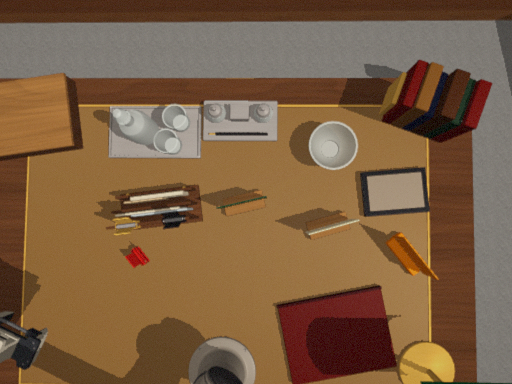

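Top view: brass-coloured clip at (124,226), black clip at (174,220), both on the tall panel. A red clip lies on the desk at (137,257). The cream card is at (332,228), with the green one at (242,203) and the orange look-alike at (408,256). Scene view: brass (355,128), black (321,137), red (341,134) and cream card (194,182).
Clip candidates are brass (124,226), black (174,220) and red (137,257), and I choose brass by its colour and place on the panel. I'll check it in one crop.

```bash
cat > h.py <<'E'
from plant import *
import cv2,numpy as np
from scipy.spatial.transform import Rotation as Ro
def cam(n,o=None):
    c=get_calibration(n)
    if n!="wrist": return c["mtx"],Ro.from_euler("xyz",c["attitude"]).as_matrix(),np.array(c["position"])
    R=Ro.from_euler("xyz",o["tcp_rot"]).as_matrix();m=c["mount"]
    return c["mtx"],R@m[:3,:3],R@m[:3,3]+o["tool_pos"]
def ray(C,p):
    K,R,t=C; d=R@np.linalg.solve(K,[p[0],p[1],1.]);return t,d/np.linalg.norm(d)
def onz(C,p,z):
    t,d=ray(C,p);return t+d*(z-t[2])/d[2]
def tri(C1,p1,C2,p2):
    a,u=ray(C1,p1);b,v=ray(C2,p2);s=np.linalg.lstsq(np.c_[u,-v],b-a,rcond=None)[0]
    A=a+u*s[0];B=b+v*s[1];return (A+B)/2,np.linalg.norm(A-B)
def proj(C,P):
    K,R,t=C;q=K@(R.T@(np.array(P)-t));return q[:2]/q[2]
E
python3 - <<'E'
from h import *
a=cv2.imread("pics/scene0.png");b=cv2.imread("pics/top0.png")
f=lambda im,x,y,w,h,s:cv2.resize(im[y:y+h,x:x+w],(w*s,h*s),interpolation=cv2.INTER_CUBIC)
A=f(b,95,180,130,75,6);B=f(a,300,115,65,48,6);D=f(a,165,155,65,48,6)
cv2.imwrite("pics/crop1.png",np.vstack([A[:300],np.hstack([B,D])]))
T=cam("top");S=cam("scene")
for p in[(124,226),(174,220)]: print(p,onz(T,p,175))
print(onz(T,(332,228),128),[tuple(proj(S,onz(T,(124,226),175)))])
E
```

```text
(124, 226) [464.59093556 255.67025573 175.        ]
(174, 220) [482.48603717 116.26614887 175.        ]
[ 462.43203377 -327.15165552  128.        ] [(np.float64(356.1698236785854), np.float64(128.02226828133215))]
```

View pics/crop1.png

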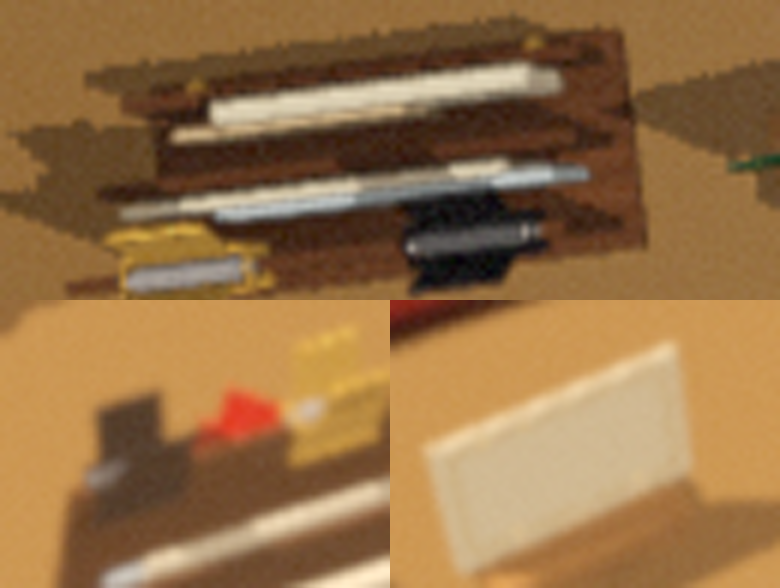

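The crop confirms the brass clip: gold sheets with a silver pin at about (126,225.4) in the top view, on the tall panel. The black clip's pin is at (174,219.8). The card is upright with a thin gilt border.

Run:
```python
from h import *
T=cam("top");S=cam("scene")
b=onz(T,(125.6,225.1),158);k=onz(T,(173.8,219.4),158)
d=(b-k);print(b,k,np.linalg.norm(d),np.degrees(np.arctan2(d[1],d[0])))
# rack ends / card edge line in the top view
l=onz(T,(306,233.5),128);r=onz(T,(358,221),128);e=l-r
print(l,r,(l+r)/2,np.linalg.norm(e),np.degrees(np.arctan2(e[1],e[0])))
# card top corners in scene crop
for p in[((430-390)/6+165,(447-300)/6+155),((672-390)/6+165,(345-300)/6+155)]:print(onz(S,p,128))
o=get_obs();R=Ro.from_euler("xyz",o["tcp_rot"]).as_matrix()
print((R.T@(b+[0,0,60]-o["tool_pos"]))/25,np.degrees(o["tcp_rot"]))
```

```text
[466.36174501 258.20007068 158.        ] [483.67111629 121.47259881 158.        ] 137.81877919009972 97.2151266643018
[ 445.98852098 -252.92255794  128.        ] [ 483.1197527  -401.23149752  128.        ] [ 464.55413684 -327.07702773  128.        ] 152.8864609086662 104.05587514196002
[ 485.04657046 -401.42288714  128.        ]
[ 444.65986799 -260.60138035  128.        ]
[-12.96359913  -4.05504091  -0.85891145] [-1.79923663e+02 -8.15772954e-03  1.56409673e+02]
```

arm_command --gripper '[91.8,91.8,91.8,91.8,91.8]' --pt "-1 -0.3 -1" --pt "-1 -0.3 -1" --pt "-1 -0.3 -0.4" --pt "-1 -0.3 0" --pt "-1 -0.3 0" --twist '[0,0,0,0,0]'

```text
time: 0.72
tool_pos: [310.1, 396.0, 256.8]
tcp_rot: [-3.141, -0.0, 2.73]
contact_force: [1.1, 0.5, 0.4]
grip_width: 92.0
finger_force: 0.0
```

arm_command --gripper '[91.8,91.8,91.8,91.8,91.8]' --pt "-1 -0.3 0" --pt "-1 -0.3 0" --pt "-1 -0.3 0" --pt "-1 -0.4 0" --pt "0 0 0" --twist '[0,0,0,0,1]'

```text
time: 1.35
tool_pos: [389.3, 325.6, 256.5]
tcp_rot: [-3.141, -0.0, 2.638]
contact_force: [-0.2, -0.3, -0.8]
grip_width: 91.9
finger_force: 0.0
```

arm_command --gripper '[91.8,91.8,91.8,91.8,91.8]' --pt "0 0 0" --pt "0 0 0" --pt "0 0 0" --pt "0 0 0" --pt "0 0 0" --twist '[1,1,1,1,1]'

```text
time: 1.98
tool_pos: [388.1, 326.8, 256.6]
tcp_rot: [-3.141, -0.0, 2.203]
contact_force: [0.1, -0.9, 1.3]
grip_width: 91.9
finger_force: 0.0
```

arm_command --gripper '[91.8,91.8,91.8,91.8,91.8]' --pt "0 0 0" --pt "0 0 0" --pt "0 0 0" --pt "0 0 0" --pt "0 0 0" --twist '[1,1,1,1,1]'

```text
time: 2.6
tool_pos: [388.1, 326.8, 256.6]
tcp_rot: [-3.141, 0.0, 1.767]
contact_force: [0.2, -0.6, 0.0]
grip_width: 91.9
finger_force: 0.0
```

Run:
```python
from h import *
o=get_obs();R=Ro.from_euler("xyz",o["tcp_rot"]).as_matrix()
print(o["time"],o["tool_pos"],np.degrees(o["tcp_rot"]),(R.T@(np.array([466.4,258.2,218])-o["tool_pos"]))/25)
```

```text
2.6 [388.08298871 326.77984375 256.59362784] [-1.79949591e+02  1.82124978e-02  1.01240681e+02] [-3.30073609  2.53921142  1.54256099]
```

arm_command --gripper '[91.8,91.8,91.8,91.8,91.8]' --pt "-0.9 0.7 0" --pt "-0.9 0.7 0" --pt "-0.9 0.7 0.2" --pt "-0.6 0.44 0.2" --pt "0 0 0" --twist '[0.8,0,0,0,0]'

```text
time: 3.22
tool_pos: [463.4, 254.0, 246.2]
tcp_rot: [-3.14, 0.0, 1.698]
contact_force: [0.8, 0.0, 0.4]
grip_width: 91.9
finger_force: 0.0
```

Run:
```python
from h import *
o=get_obs();im=capture("wrist")[:,:,::-1];np.save("w1.npy",np.r_[o["tool_pos"],o["tcp_rot"]])
cv2.imwrite("pics/w1.png",im);C=cam("wrist",o)
cv2.imwrite("pics/w1v.png",cv2.resize(im,(768,576),interpolation=cv2.INTER_CUBIC))
print(o["time"],o["tool_pos"],np.degrees(o["tcp_rot"]),proj(C,[466.4,258.2,158]))
```

```text
3.225 [463.41342947 254.00247345 246.19854331] [-1.79905786e+02  1.38330568e-02  9.73018834e+01] [258.88452183 185.28509004]
```

View pics/w1v.png

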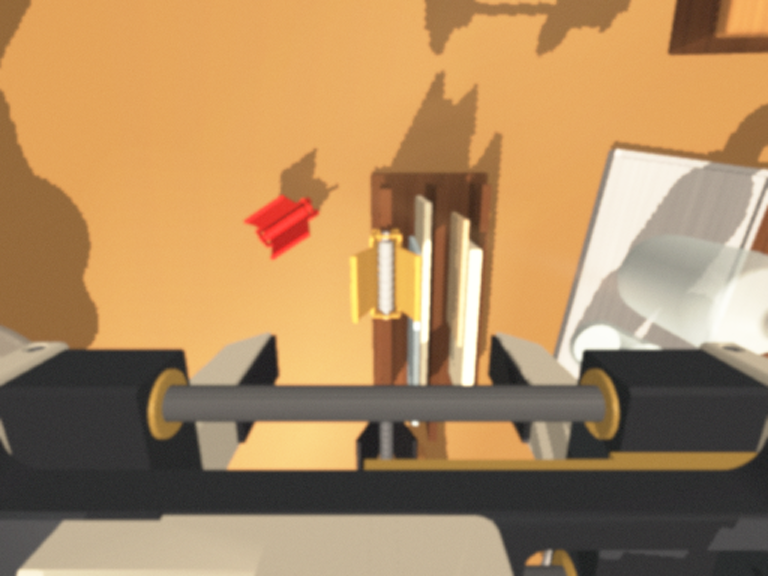

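The wrist view shows the brass clip with its silver pin upright in the picture at about (258,183) in full-image pixels, between handles at x≈235 and 281. It is already nearly aligned with the fingers, and the black clip is below at (258,295).

```bash
cat > pin.py <<'E'
from h import *
def pin(im,o,box,z=159):   # im BGR; silver pin in box -> centre,yaw on plane z
    x0,y0,x1,y1=box;c=im[y0:y1,x0:x1];h=cv2.cvtColor(c,cv2.COLOR_BGR2HSV)
    m=((h[...,1]<75)&(h[...,2]>110)).astype(np.uint8)
    n,l,s,_=cv2.connectedComponentsWithStats(m);i=1+np.argmax(s[1:,4]);
    r=cv2.minAreaRect(np.argwhere(l==i)[:,::-1].astype(np.float32)+[x0,y0]) if 0 else None
    P=np.argwhere(l==i)[:,::-1]+[x0,y0];
    (cx,cy),(w,hh),a=cv2.minAreaRect(P.astype(np.float32));C=cam("wrist",o)
    vx,vy,mx,my=cv2.fitLine(P.astype(np.float32),cv2.DIST_L2,0,.01,.01).ravel()
    A=onz(C,(cx,cy),z);B=onz(C,(mx+20*vx,my+20*vy),z);D=onz(C,(mx-20*vx,my-20*vy),z)
    e=B-D; e=e if e[1]>0 else -e
    print("px",cx,cy,w,hh,a,"n",len(P));return A,np.degrees(np.arctan2(e[1],e[0]))
E
python3 - <<'E'
from pin import *
v=np.load("w1.npy");o=dict(tool_pos=v[:3],tcp_rot=v[3:]);im=cv2.imread("pics/w1.png")
A,y=pin(im,o,(247,148,271,220));print(A,y)
# gold handles along a row
h=cv2.cvtColor(im,cv2.COLOR_BGR2HSV)
for r in(172,185,198):print(r,[tuple(h[r,c]) for c in range(228,288,2)])
k=pin(im,o,(250,278,266,312));print(k)
T=cam("top");S=cam("scene");print(tri(T,(125.6,225.1),cam("wrist",o),(258,183)))
R=Ro.from_euler("xyz",o["tcp_rot"]).as_matrix();print((R.T@(A-[0,0,A[2]-246.2]-o["tool_pos"]))/25)
E
```

```text
px 256.5 184.0 50.0 9.0 90.0 n 443
[463.64002677 259.55496032 159.        ] 97.7324328562903
172 [(np.uint8(17), np.uint8(140), np.uint8(240)), (np.uint8(17), np.uint8(136), np.uint8(241)), (np.uint8(19), np.uint8(138), np.uint8(247)), (np.uint8(24), np.uint8(145), np.uint8(254)), (np.uint8(25), np.uint8(146), np.uint8(254)), (np.uint8(18), np.uint8(165), np.uint8(224)), (np.uint8(17), np.uint8(168), np.uint8(204)), (np.uint8(17), np.uint8(165), np.uint8(204)), (np.uint8(17), np.uint8(168), np.uint8(204)), (np.uint8(17), np.uint8(165), np.uint8(205)), (np.uint8(17), np.uint8(167), np.uint8(202)), (np.uint8(17), np.uint8(152), np.uint8(194)), (np.uint8(15), np.uint8(66), np.uint8(206)), (np.uint8(18), np.uint8(28), np.uint8(239)), (np.uint8(18), np.uint8(21), np.uint8(247)), (np.uint8(18), np.uint8(23), np.uint8(242)), (np.uint8(18), np.uint8(39), np.uint8(222)), (np.uint8(16), np.uint8(91), np.uint8(174)), (np.uint8(18), np.uint8(164), np.uint8(227)), (np.uint8(20), np.uint8(162), np.uint8(243)), (np.uint8(20), np.uint8(161), np.uint8(244)), (np.uint8(20), np.uint8(163), np.uint8(242
[... 2670 characters left out ...]
t8(20), np.uint8(162), np.uint8(245)), (np.uint8(20), np.uint8(161), np.uint8(244)), (np.uint8(20), np.uint8(164), np.uint8(243)), (np.uint8(20), np.uint8(161), np.uint8(245)), (np.uint8(23), np.uint8(153), np.uint8(252)), (np.uint8(27), np.uint8(136), np.uint8(255)), (np.uint8(23), np.uint8(106), np.uint8(252)), (np.uint8(30), np.uint8(11), np.uint8(255)), (np.uint8(30), np.uint8(5), np.uint8(255)), (np.uint8(19), np.uint8(76), np.uint8(219))]
px 256.5 293.0 24.0 7.0 90.0 n 165
(array([481.05458015, 123.53111218, 159.        ]), np.float64(98.03416847850905))
(array([465.73931813, 259.68273944, 154.22661014]), np.float64(0.9143339191413351))
[ 2.19146291e-01  3.72183775e-02 -1.72376846e-04]
```

arm_command --gripper '[91.8,91.8,91.8,91.8,91.8]' --pt "0.2 0.05 0.6" --pt "0 0 0.6" --pt "0 0 0.6" --pt "0 0 0" --pt "0 0 0" --twist '[0,0,0,0,0]'

```text
time: 3.9
tool_pos: [464.0, 260.0, 202.2]
tcp_rot: [3.141, -0.0, 1.7]
contact_force: [0.8, -0.3, -0.0]
grip_width: 91.9
finger_force: 0.0
```

Run:
```python
from pin import *
o=get_obs();im=np.ascontiguousarray(capture("wrist")[:,:,::-1]);cv2.imwrite("pics/w2.png",im)
c=im[130:270,150:362];cv2.imwrite("pics/w2v.png",cv2.resize(c,None,fx=3.6,fy=3.6,interpolation=cv2.INTER_CUBIC))
print(o["time"],o["tool_pos"],np.degrees(o["tcp_rot"]));A,y=pin(im,o,(247,148,271,235));print(A,y)
R=Ro.from_euler("xyz",o["tcp_rot"]).as_matrix();print((R.T@(A-o["tool_pos"])))
```

```text
3.9 [463.99691218 260.00983385 202.23861243] [ 1.79975230e+02 -1.03332739e-02  9.74112999e+01]
px 255.5 202.0 58.0 11.0 90.0 n 619
[463.99283729 260.06340517 159.        ] 97.46567698146944
[ 4.58513244e-02 -1.58233286e-02  4.32386186e+01]
```

View pics/w2v.png

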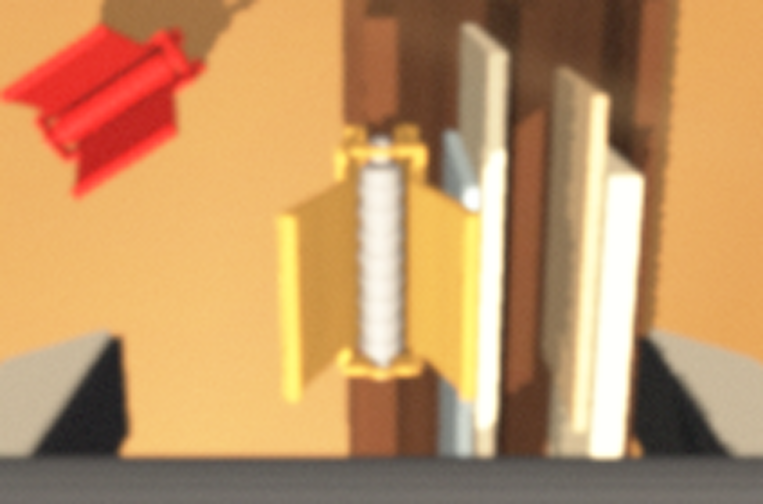

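The close view shows the handle tops at x≈279 and 481 (crop pixels), the pin at 381, and the fingertips at 121 and 642. All are centred within about 0.5 mm and the yaw agrees, so I'll lower and squeeze.

arm_command --gripper '[91.8,91.8,91.8,70,50]' --pt "0 0 0.6" --pt "0 0 0.6" --pt "0 0 0.36" --pt "0 0 0" --pt "0 0 0" --twist '[0,0,0,0,0]'

```text
time: 4.58
tool_pos: [464.1, 260.0, 163.3]
tcp_rot: [3.141, -0.0, 1.7]
contact_force: [-0.6, -0.1, 0.4]
grip_width: 76.5
finger_force: 0.0
```

arm_command --gripper '[40,30,22,14,5]' --pt "0 0 0" --pt "0 0 0" --pt "0 0 0" --pt "0 0 0" --pt "0 0 0" --twist '[0,0,0,0,0]'

```text
time: 5.2
tool_pos: [463.8, 259.9, 163.0]
tcp_rot: [3.142, -0.0, 1.7]
contact_force: [-0.5, -0.5, 0.2]
grip_width: 26.4
finger_force: 0.0
```

arm_command --gripper '[5,5,5,5,5]' --pt "0 0 0" --pt "0 0 0" --pt "0 0 0" --pt "0 0 0" --pt "0 0 0" --twist '[0,0,0,0,0]'

```text
time: 5.82
tool_pos: [463.9, 259.9, 163.1]
tcp_rot: [3.141, -0.0, 1.7]
contact_force: [0.5, 1.0, -1.3]
grip_width: 4.9
finger_force: 0.0
```

Run:
```python
from pin import *
o=get_obs();im=np.ascontiguousarray(capture("wrist")[:,:,::-1]);cv2.imwrite("pics/w3.png",im)
s=np.ascontiguousarray(capture("scene")[:,:,::-1]);cv2.imwrite("pics/s3.png",s)
c=im[130:290,150:362];c=cv2.resize(c,(424,320),interpolation=cv2.INTER_CUBIC)
d=cv2.resize(s[70:190,300:420],(320,320),interpolation=cv2.INTER_CUBIC)
cv2.imwrite("pics/w3v.png",np.hstack([c,d]))
print(o)
```

```text
{'time': 5.825, 'joint_positions': array([3.66476885e-01, 3.83672909e-01, 1.55958670e+00, 8.32606184e-05,
       1.19819715e+00, 2.37186846e-01]), 'dq': array([-1.51861671e-03,  1.25173876e-03,  1.81680456e-03,  6.66900174e-05,
       -6.39787911e-05, -2.63429759e-05]), 'tau': array([ 1.45738049e-03, -4.44017065e+01, -2.35683542e+01,  8.20606132e-02,
        1.68280519e-02, -2.11438461e-06]), 'tool_pos': array([463.85609105, 259.8982194 , 163.0639957 ]), 'tcp_rot': array([ 3.14147878e+00, -1.07312328e-04,  1.70005607e+00]), 'contact_force': array([ 0.53273745,  1.04145737, -1.31396417]), 'moment': array([-0.0795065 ,  0.00496819, -0.02081906]), 'finger_force': 0.0, 'grip_width': 4.9431320086971695}
```

View pics/w3v.png

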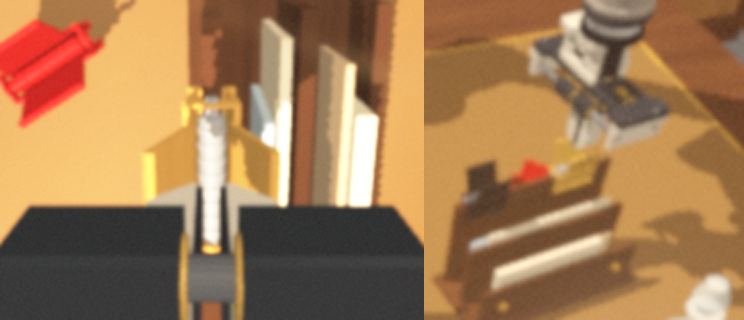

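The fingers closed to 4.9 mm with no contact. In the picture the handles are still splayed below the fingertips (tip edges near crop (185–238,195)), and the scene inset shows the tips above the clip at about (358,124). The tips look about 30 mm behind the nominal TCP, so I'll check this numerically.

Run:
```python
from h import *
S=cam("scene")
for z in(155,163,175,189,195,200):print(z,proj(S,[464,260,z]))
im=cv2.imread("pics/w3.png")
for r in(228,235,242):print(r,[int(v) for v in im[r,238:275].mean(1)])
im=cv2.imread("pics/w2.png")
for r in(230,240):print(r,[int(v) for v in im[r,176:192].mean(1)],[int(v) for v in im[r,322:338].mean(1)])
s=cv2.imread("pics/s3.png");cv2.imwrite("pics/s3v.png",cv2.resize(s[100:150,330:390],(720,600),interpolation=cv2.INTER_CUBIC))
```

```text
155 [355.9988303  132.11988089]
163 [356.47807121 130.36491716]
175 [357.20548369 127.70115765]
189 [358.06736525 124.544977  ]
195 [358.44118985 123.17604418]
200 [358.75477921 122.02769071]
228 [192, 193, 190, 192, 190, 193, 189, 190, 184, 157, 105, 63, 92, 165, 225, 245, 250, 251, 249, 244, 233, 196, 123, 67, 79, 128, 172, 189, 192, 191, 191, 190, 191, 192, 191, 191, 192]
235 [48, 51, 58, 88, 134, 174, 189, 187, 170, 133, 83, 56, 84, 146, 214, 243, 250, 251, 249, 244, 228, 180, 108, 61, 65, 102, 148, 179, 188, 183, 160, 110, 66, 50, 52, 49, 51]
242 [50, 50, 54, 81, 131, 172, 188, 184, 158, 107, 64, 50, 81, 146, 214, 243, 250, 251, 249, 244, 229, 182, 108, 56, 52, 80, 133, 172, 188, 182, 155, 102, 59, 48, 48, 49, 48]
230 [96, 61, 42, 41, 37, 36, 41, 76, 128, 168, 183, 187, 186, 186, 185, 183] [253, 249, 224, 146, 86, 55, 44, 37, 39, 36, 43, 54, 90, 132, 158, 174]
240 [35, 35, 35, 35, 36, 34, 38, 43, 77, 131, 172, 185, 186, 188, 187, 188] [252, 239, 174, 91, 59, 47, 40, 37, 39, 38, 41, 41, 37, 39, 36, 35]
```

View pics/s3v.png

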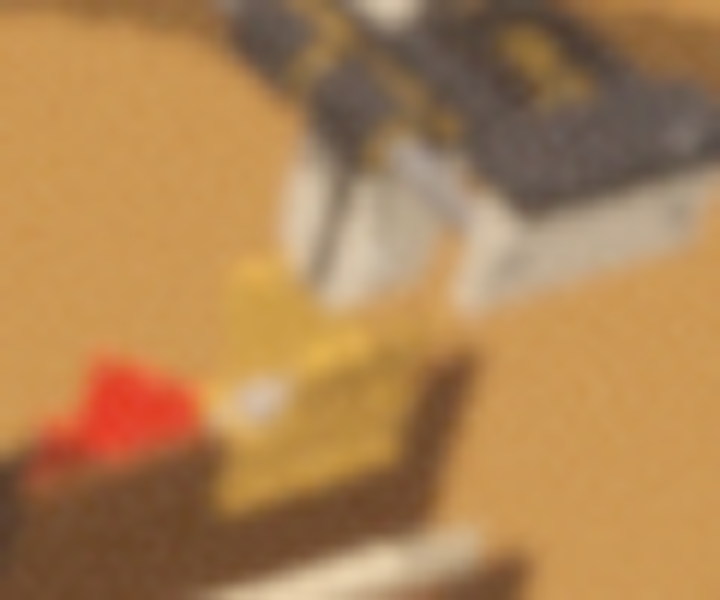

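The left fingertip is at about (358,125.4) in the scene, which on the line above the clip is z≈188. The real tips are therefore about 26–29 mm above the reported TCP, just over the handles, and nothing was touched. I'll open, go 26 mm lower (clear of everything with the fingers wide) and check.

arm_command --gripper '[85,85,85,85,85]' --pt "0 0 0" --pt "0 0 0" --pt "0 0 0" --pt "0 0 0" --pt "0 0 0" --twist '[0,0,0,0,0]'

```text
time: 6.55
tool_pos: [463.9, 259.9, 163.0]
tcp_rot: [3.142, -0.0, 1.7]
contact_force: [0.3, -0.2, -0.3]
grip_width: 50.4
finger_force: 0.0
```

arm_command --gripper '[85,85,85,85,85]' --pt "0 0 0" --pt "0 0 0" --pt "0 0 0.34" --pt "0 0 0.35" --pt "0 0 0.35" --twist '[0,0,0,0,0]'

```text
time: 7.18
tool_pos: [463.6, 259.8, 136.1]
tcp_rot: [-3.141, 0.0, 1.7]
contact_force: [0.9, 0.4, -0.2]
grip_width: 84.9
finger_force: 0.0
```

Run:
```python
from pin import *
o=get_obs();im=np.ascontiguousarray(capture("wrist")[:,:,::-1]);cv2.imwrite("pics/w4.png",im)
s=np.ascontiguousarray(capture("scene")[:,:,::-1]);cv2.imwrite("pics/s4.png",s)
c=cv2.resize(im[140:300,150:362],(424,320),interpolation=cv2.INTER_CUBIC)
d=cv2.resize(s[100:150,330:380],(320,320),interpolation=cv2.INTER_CUBIC)
cv2.imwrite("pics/w4v.png",np.hstack([c,d]));print(o["time"],o["tool_pos"],np.degrees(o["tcp_rot"]),o["contact_force"],o["grip_width"])
A,y=pin(im,o,(244,160,271,250));print(A,y)
```

```text
7.175 [463.58615005 259.79211124 136.08163368] [-1.79959132e+02  6.43564333e-03  9.74068175e+01] [ 0.86483457  0.4095878  -0.21781861] 84.89511331962254
px 256.5 222.0 54.0 15.0 90.0 n 807
[463.1699776  268.08407458 159.        ] 97.22896057426125
```

View pics/w4v.png

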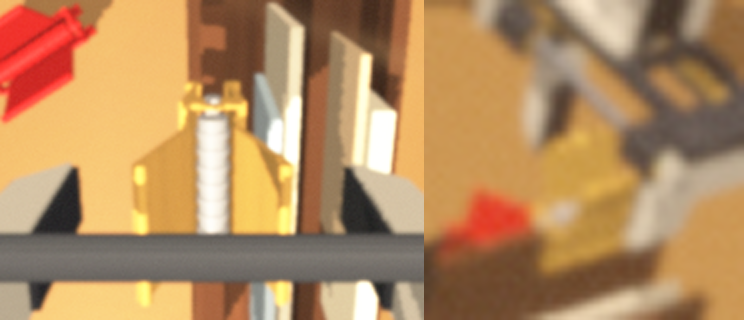

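Now the fingers straddle the handles. In the wrist crop the tips are at x≈78 and 345, the handles at 133 to 292 and the pin at 213, so it is centred. I'll check the tip height from the scene view (right fingertip at about (364.5,138.3), far tip at about (348,122)) before squeezing.

Run:
```python
from h import *
S=cam("scene");u=np.array([.9917,.1287,0])
for s in(46,-46):
  for z in(135,155,163,170):print(s,z,proj(S,np.array([464,260,z])+u*s))
```

```text
46 135 [362.24913101 144.26052391]
46 155 [363.54323255 139.94251243]
46 163 [364.06962392 138.18610934]
46 170 [364.53440532 136.6352794 ]
-46 135 [347.70410036 128.94077872]
-46 155 [348.77574287 124.63041391]
-46 163 [349.21133629 122.87836829]
-46 170 [349.59579801 121.33198478]
```

Both tips come out at z≈163–166, which is 8–11 mm above the pin, as intended. Squeezing.

arm_command --gripper '[60,50,40,30,22]' --pt "0 0 0" --pt "0 0 0" --pt "0 0 0" --pt "0 0 0" --pt "0 0 0" --twist '[0,0,0,0,0]'

```text
time: 7.9
tool_pos: [464.5, 260.1, 137.8]
tcp_rot: [3.14, -0.0, 1.7]
contact_force: [-0.3, -0.7, 12.6]
grip_width: 39.3
finger_force: 8.9
```

arm_command --gripper '[14,8,5,5,5]' --pt "0 0 0" --pt "0 0 0" --pt "0 0 0" --pt "0 0 0" --pt "0 0 0" --twist '[0,0,0,0,0]'

```text
time: 8.52
tool_pos: [464.3, 260.4, 139.5]
tcp_rot: [3.139, -0.001, 1.7]
contact_force: [-5.1, -1.1, 16.4]
grip_width: 15.3
finger_force: 30.0
```

arm_command --gripper '[5,5,5,5,5]' --pt "0 0 -0.2" --pt "0 0 -0.3" --pt "0 0 -0.4" --pt "0 0 -0.4" --pt "0 0 -0.4" --twist '[0,0,0,0,0]'

```text
time: 9.15
tool_pos: [463.9, 259.9, 180.3]
tcp_rot: [3.141, -0.0, 1.7]
contact_force: [0.6, 0.6, -0.2]
grip_width: 15.2
finger_force: 30.0
```

arm_command --gripper '[5,5,5,5,5]' --pt "0 0 -0.6" --pt "0 0 -0.6" --pt "0 0 -0.6" --pt "0 0 -0.4" --pt "0 0 0" --twist '[0,0,0,0,0]'

```text
time: 9.78
tool_pos: [464.2, 260.0, 235.4]
tcp_rot: [3.14, -0.0, 1.7]
contact_force: [0.4, 0.6, -1.3]
grip_width: 15.6
finger_force: 30.0
```

Run:
```python
from pin import *
o=get_obs();im=np.ascontiguousarray(capture("wrist")[:,:,::-1]);cv2.imwrite("pics/w5.png",im)
s=np.ascontiguousarray(capture("scene")[:,:,::-1]);cv2.imwrite("pics/s5.png",s)
c=cv2.resize(im[140:340,150:362],(424,400),interpolation=cv2.INTER_CUBIC)
d=cv2.resize(s[80:150,310:375],(371,400),interpolation=cv2.INTER_CUBIC)
cv2.imwrite("pics/w5v.png",np.hstack([c,d]));print(o["time"],o["tool_pos"],np.degrees(o["tcp_rot"]),o["contact_force"],o["grip_width"],o["finger_force"])
```

```text
9.775 [464.197923   260.01690946 235.37505369] [ 1.79910344e+02 -2.35849965e-02  9.74043011e+01] [ 0.37514607  0.5959293  -1.29280991] 15.621985550468008 29.9633851647377
```

View pics/w5v.png

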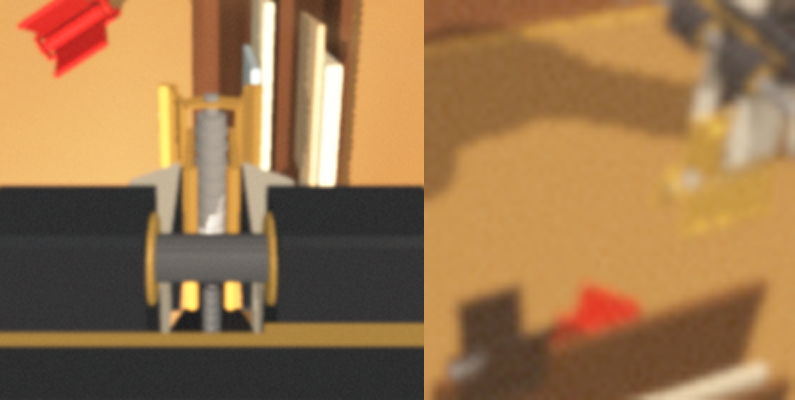

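The clip is off the panel at time 9.8 s. The handles stand upright in the pads and the jaws are spread (crop x≈160 to 262), gripped at 30 N. The black clip and the rack are unmoved. Next I'll carry it across, well above the black clip.

arm_command --gripper '[5,5,5,5,5]' --pt "-0.5 -0.07 0" --pt "-0.9 -0.12 0" --pt "-1 -0.13 0" --pt "-1 -0.13 0" --pt "-1 -0.13 0" --twist '[0,0,0,0,0]'

```text
time: 10.5
tool_pos: [463.2, 147.4, 234.1]
tcp_rot: [-3.141, 0.0, 1.7]
contact_force: [-0.1, 0.3, -0.7]
grip_width: 15.6
finger_force: 30.0
```

arm_command --gripper '[5,5,5,5,5]' --pt "-1 -0.13 0" --pt "-1 -0.13 0" --pt "-1 -0.13 0" --pt "-1 -0.13 0" --pt "-1 -0.13 0" --twist '[0,0,0,0,0]'

```text
time: 11.12
tool_pos: [463.0, 21.4, 234.1]
tcp_rot: [-3.141, -0.0, 1.7]
contact_force: [0.5, -0.3, -1.4]
grip_width: 15.5
finger_force: 30.0
```

arm_command --gripper '[5,5,5,5,5]' --pt "-1 -0.13 0" --pt "-1 -0.13 0" --pt "-1 -0.13 0" --pt "-1 -0.13 0" --pt "-1 -0.13 0" --twist '[0,0,0,0,0]'

```text
time: 11.75
tool_pos: [462.9, -104.5, 234.1]
tcp_rot: [-3.141, -0.0, 1.7]
contact_force: [0.1, 0.6, -0.5]
grip_width: 15.3
finger_force: 30.0
```

arm_command --gripper '[5,5,5,5,5]' --pt "-1 -0.13 0" --pt "-1 -0.13 0" --pt "-1 -0.13 0" --pt "-0.8 -0.1 0" --pt "-0.4 -0.05 0" --twist '[0,0,0,0,0]'

```text
time: 12.38
tool_pos: [463.4, -210.1, 234.2]
tcp_rot: [-3.141, -0.0, 1.699]
contact_force: [-0.4, 0.3, -1.6]
grip_width: 15.2
finger_force: 30.0
```

Run:
```python
from h import *
o=get_obs();im=np.ascontiguousarray(capture("wrist")[:,:,::-1]);cv2.imwrite("pics/w6.png",im);C=cam("wrist",o)
np.save("w6.npy",np.r_[o["tool_pos"],o["tcp_rot"]])
print(o["time"],o["tool_pos"],np.degrees(o["tcp_rot"]),o["grip_width"],o["finger_force"])
for P in([446,-253,128],[464.5,-327,128],[483,-401,128]):print(proj(C,P))
# cream-face corners in the first scene and top pictures
for n,(x0,y0,x1,y1) in dict(scene0=(165,155,225,205),top0=(298,212,366,242)).items():
    b=cv2.imread(f"pics/{n}.png");h=cv2.cvtColor(b,cv2.COLOR_BGR2HSV)[y0:y1,x0:x1]
    m=((h[...,1]<90)&(h[...,2]>150)).astype(np.uint8);P=np.argwhere(m)[:,::-1]+[x0,y0]
    hull=cv2.convexHull(P.astype(np.int32));q=cv2.approxPolyDP(hull,2.5,True)[:,0];print(n,len(P),q.tolist())
    Cn=cam(n[:-1]);print([onz(Cn,p,128).round(1)[:2].tolist() for p in q])
```

```text
12.375 [ 463.35351262 -210.13368527  234.20330201] [-1.79974050e+02 -2.67737353e-02  9.73381753e+01] 15.214357950739434 29.963639080524445
[236.47077963 217.2886782 ]
[244.77240567 272.92647783]
[252.07556632 321.87252604]
scene0 821 [[211, 163], [213, 182], [178, 199], [172, 180]]
[[446.1, -264.3], [533.0, -275.7], [572.4, -393.6], [487.5, -400.7]]
top0 95 [[358, 219], [309, 234]]
[[488.8, -401.3], [444.6, -261.5]]
```

arm_command --gripper '[5,5,5,5,5]' --pt "-1 -0.12 0" --pt "-1 -0.12 0" --pt "-1 -0.12 0" --pt "-1 -0.12 0" --pt "-0.7 -0.08 0" --twist '[0,0,0,0,0]'

```text
time: 13.05
tool_pos: [465.0, -328.4, 234.3]
tcp_rot: [-3.141, -0.0, 1.7]
contact_force: [0.2, 0.2, -0.5]
grip_width: 15.5
finger_force: 30.0
```

arm_command --gripper '[5,5,5,5,5]' --pt "0 0 0.5" --pt "0 0 0.5" --pt "0 0 0" --pt "0 0 0" --pt "0 0 0" --twist '[-0.8,-0.9,0,0,0]'

```text
time: 13.68
tool_pos: [465.4, -327.5, 210.2]
tcp_rot: [3.141, 0.001, 1.848]
contact_force: [-0.3, -0.2, 0.1]
grip_width: 15.5
finger_force: 30.0
```

Run:
```python
from h import *
o=get_obs();im=np.ascontiguousarray(capture("wrist")[:,:,::-1]);cv2.imwrite("pics/w7.png",im);C=cam("wrist",o)
s=np.ascontiguousarray(capture("scene")[:,:,::-1]);cv2.imwrite("pics/s7.png",s)
np.save("w7.npy",np.r_[o["tool_pos"],o["tcp_rot"]])
print(o["time"],o["tool_pos"],np.degrees(o["tcp_rot"]),o["grip_width"],o["finger_force"])
for P in([446,-258,128],[465,-328,128]):print(proj(C,P))
c=cv2.resize(im[90:290,150:362],(424,400),interpolation=cv2.INTER_CUBIC)
d=cv2.resize(s[130:215,155:235],(376,400),interpolation=cv2.INTER_CUBIC)
cv2.imwrite("pics/w7v.png",np.hstack([c,d]))
```

```text
13.675 [ 465.35145286 -327.50501516  210.16754882] [1.79959216e+02 5.18043824e-02 1.05868758e+02] 15.51885022539481 29.963445961475372
[255.6109361 119.4538401]
[254.86634093 190.53850404]
```

View pics/w7v.png

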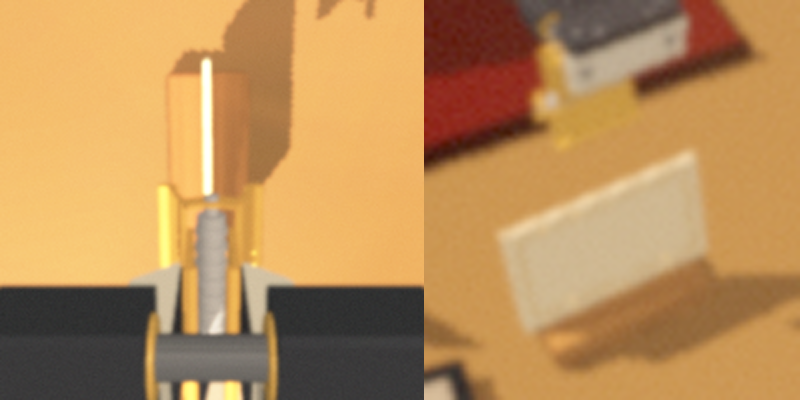

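The card's edge runs straight up the wrist picture at crop x≈206 (col 253), with its far end at row ≈119. The clip's jaws at 160 and 262 are centred on 211 (col 255.5), about 2 mm to the right. In the scene the open clip hangs above the middle of the card.

Run:
```python
from h import *
v=np.load("w7.npy");o=dict(tool_pos=v[:3],tcp_rot=v[3:]);im=cv2.imread("pics/w7.png").astype(float);C=cam("wrist",o)
pts=[]
for r in range(124,182,4):
    b=im[r,244:264,0]-im[r,244:264,0].min();b[b<b.max()*.4]=0;pts.append((244+(b*np.arange(20)).sum()/b.sum(),r))
p=np.array(pts);f=np.polyfit(p[:,1],p[:,0],1);print(f,np.polyval(f,[119,182]),np.std(p[:,0]-np.polyval(f,p[:,1])))
print([int(x) for x in im[110:128,253,0]])
A,B=[onz(C,(np.polyval(f,r),r),128) for r in(119,182)]
e=A-B;u=e/np.linalg.norm(e);print(A,B,np.degrees(np.arctan2(e[1],e[0])),"mid",A-75*u)
R=Ro.from_euler("xyz",o["tcp_rot"]).as_matrix();print("tool",R.T@(A-75*u-o["tool_pos"]))
# symmetry of held clip: gold columns
h=cv2.cvtColor(im.astype(np.uint8),cv2.COLOR_BGR2HSV)
for r in(192,205):print(r,[(c,int(h[r,c,0]),int(h[r,c,1]),int(h[r,c,2])) for c in list(range(226,236))+list(range(276,286))])
```

```text
[4.97258064e-03 2.52262089e+02] [252.85382601 253.16709859] 0.015451351601003629
[112, 113, 109, 107, 100, 86, 81, 86, 113, 160, 218, 244, 249, 250, 250, 250, 250, 250]
[ 443.28561656 -258.32180068  128.        ] [ 460.75609297 -319.51721179  128.        ] 105.93333998670978 mid [ 463.87452674 -330.44043058  128.        ]
tool [-2.34541204 -2.28177456 82.16809965]
192 [(226, 18, 138, 246), (227, 19, 139, 247), (228, 21, 141, 251), (229, 24, 141, 254), (230, 28, 127, 255), (231, 29, 122, 255), (232, 29, 121, 255), (233, 28, 132, 255), (234, 24, 150, 254), (235, 22, 156, 250), (276, 18, 166, 221), (277, 18, 163, 232), (278, 19, 162, 239), (279, 19, 162, 241), (280, 19, 160, 240), (281, 18, 154, 240), (282, 18, 145, 243), (283, 17, 144, 243), (284, 17, 140, 244), (285, 18, 142, 243)]
205 [(226, 18, 138, 247), (227, 19, 139, 247), (228, 19, 140, 249), (229, 23, 140, 253), (230, 27, 133, 255), (231, 29, 118, 255), (232, 29, 115, 255), (233, 29, 126, 255), (234, 25, 143, 255), (235, 23, 154, 252), (276, 18, 168, 223), (277, 19, 163, 233), (278, 19, 163, 239), (279, 19, 160, 240), (280, 18, 158, 239), (281, 18, 152, 240), (282, 17, 146, 242), (283, 18, 141, 244), (284, 18, 141, 244), (285, 18, 141, 245)]
```

Run:
```python
from h import *
S=cam("scene");t=np.array([465.35,-327.5,0]);x=np.array([-.273,.962,0]);y=np.array([.962,.273,0])
for off in(12,15.5,18.9,22):
    z=210.2+off;P=lambda a,b,c:proj(S,t+x*a+y*b+[0,0,z+c]).round(1)
    print(off,"pin end",P(-29,0,0),"lip -y",P(-30,15,-28),"lip +y",P(30,15,-28),"handle top -y",P(-22,-8,34))
s=cv2.imread("pics/s7.png");h=cv2.cvtColor(s,cv2.COLOR_BGR2HSV)
for c in(186,190,195):print(c,[(r,*map(int,h[r,c])) for r in range(150,166)])
```

```text
12 pin end [180.9 152.9] lip -y [184.  162.5] lip +y [201.3 155.4] handle top -y [180.2 142.3]
15.5 pin end [180.7 152.1] lip -y [183.8 161.7] lip +y [201.2 154.6] handle top -y [180.  141.4]
18.9 pin end [180.5 151.3] lip -y [183.6 160.9] lip +y [201.1 153.8] handle top -y [179.8 140.6]
22 pin end [180.4 150.5] lip -y [183.5 160.2] lip +y [201.  153.1] handle top -y [179.6 139.8]
186 [(150, 18, 125, 190), (151, 18, 142, 190), (152, 18, 152, 195), (153, 19, 161, 199), (154, 19, 171, 198), (155, 19, 169, 201), (156, 19, 168, 200), (157, 19, 167, 199), (158, 19, 165, 205), (159, 20, 171, 210), (160, 19, 160, 211), (161, 18, 158, 205), (162, 17, 156, 203), (163, 17, 152, 203), (164, 17, 155, 204), (165, 17, 149, 205)]
190 [(150, 18, 137, 193), (151, 19, 158, 198), (152, 19, 168, 199), (153, 19, 165, 201), (154, 19, 166, 201), (155, 19, 167, 200), (156, 19, 164, 202), (157, 19, 168, 203), (158, 19, 164, 205), (159, 18, 158, 203), (160, 17, 156, 200), (161, 17, 149, 202), (162, 17, 149, 203), (163, 17, 149, 205), (164, 17, 150, 204), (165, 17, 150, 204)]
195 [(150, 19, 167, 199), (151, 19, 166, 198), (152, 18, 162, 202), (153, 19, 164, 201), (154, 19, 165, 201), (155, 19, 164, 204), (156, 19, 163, 205), (157, 18, 158, 202), (158, 17, 156, 201), (159, 17, 155, 201), (160, 16, 146, 205), (161, 17, 151, 204), (162, 17, 152, 203), (163, 17, 150, 204), (164, 17, 151, 202), (165, 17, 149, 203)]
```

arm_command --gripper '[5,5,5,5,5]' --pt "-0.09 -0.09 0.5" --pt "0 0 0.5" --pt "0 0 0.3" --pt "0 0 0" --pt "0 0 0" --twist '[0,0,0,0,0]'

```text
time: 14.4
tool_pos: [463.7, -330.3, 177.2]
tcp_rot: [3.141, 0.0, 1.848]
contact_force: [-0.1, 1.1, -0.6]
grip_width: 15.6
finger_force: 30.0
```

arm_command --gripper '[5,5,5,5,5]' --pt "0 0 0.4" --pt "0 0 0.3" --pt "0 0 0.3" --pt "0 0 0.2" --pt "0 0 0.1" --twist '[0,0,0,0,0]'

```text
time: 15.02
tool_pos: [463.4, -330.1, 144.1]
tcp_rot: [-3.141, -0.0, 1.848]
contact_force: [-0.1, 1.8, -0.6]
grip_width: 15.3
finger_force: 30.0
```

arm_command --gripper '[5,5,5,5,5]' --pt "0 0 0.2" --pt "0 0 0.2" --pt "0 0 0.2" --pt "0 0 0.1" --pt "0 0 0.1" --twist '[0,0,0,0,0]'

```text
time: 15.65
tool_pos: [463.6, -330.1, 124.4]
tcp_rot: [3.141, -0.0, 1.848]
contact_force: [0.3, -0.1, 0.6]
grip_width: 15.4
finger_force: 30.0
```

Run:
```python
from h import *
o=get_obs();im=np.ascontiguousarray(capture("wrist")[:,:,::-1]);cv2.imwrite("pics/w8.png",im);C=cam("wrist",o)
s=np.ascontiguousarray(capture("scene")[:,:,::-1]);cv2.imwrite("pics/s8.png",s)
print({k:np.round(o[k],2) for k in("time","tool_pos","tcp_rot","contact_force","grip_width","finger_force")})
print("card end pred",proj(C,[443.3,-258.3,128]))
im=im.astype(float)
for r in(125,140,155,165):
    b=im[r,240:272,0];b=b-b.min();b[b<b.max()*.4]=0;print(r,240+(b*np.arange(32)).sum()/b.sum(),onz(C,(240+(b*np.arange(32)).sum()/b.sum(),r),128).round(1))
print([int(x) for x in im[60:150:3,254,0]])
# lip bottom in scene: gold over cream
h=cv2.cvtColor(s,cv2.COLOR_BGR2HSV)
for c in(187,190,195):print(c,[(r,int(h[r,c,1]),int(h[r,c,2])) for r in range(164,188)])
S=cam("scene");t=np.array([o["tool_pos"][0],o["tool_pos"][1],0]);x=np.array([-.273,.962,0]);y=np.array([.962,.273,0])
for z in(137,140,143,146):print(z,[proj(S,t+x*a+y*15+[0,0,z-28]).round(1) for a in(-30,0,30)])
a=cv2.imread("pics/s7.png");d=cv2.absdiff(a,s).max(2);d[:,:]=d
print("card corners diff",d[178:206,168:216].mean(), "rack diff",d[130:195,300:345].mean())
```

```text
{'time': np.float64(15.65), 'tool_pos': array([ 463.56, -330.15,  124.35]), 'tcp_rot': array([ 3.14, -0.  ,  1.85]), 'contact_force': array([ 0.3 , -0.07,  0.59]), 'grip_width': np.float64(15.42), 'finger_force': np.float64(29.96)}
card end pred [255.5019008  118.59923139]
125 255.4476021314387 [ 444.4 -262.3  128. ]
140 255.52310536044362 [ 447.2 -271.8  128. ]
155 255.53169734151328 [ 450.  -281.7  128. ]
165 255.5809061488673 [ 451.9 -288.5  128. ]
[109, 111, 110, 112, 111, 112, 110, 110, 109, 110, 110, 111, 112, 111, 110, 109, 113, 110, 80, 91, 153, 173, 173, 174, 175, 177, 173, 167, 170, 210]
187 [(164, 131, 192), (165, 129, 194), (166, 127, 195), (167, 141, 193), (168, 142, 190), (169, 140, 193), (170, 137, 192), (171, 136, 195), (172, 155, 199), (173, 164, 202), (174, 170, 200), (175, 171, 200), (176, 168, 200), (177, 166, 201), (178, 155, 210), (179, 138, 218), (180, 112, 214), (181, 87, 207), (182, 78, 207), (183, 76, 206), (184, 75, 207), (185, 77, 206), (186, 76, 205), (187, 73, 206)]
190 [(164, 66, 139), (165, 58, 177), (166, 58, 190), (167, 57, 192), (168, 56, 195), (169
[... 364 characters left out ...]
67, 59, 191), (168, 69, 192), (169, 96, 193), (170, 133, 196), (171, 156, 198), (172, 172, 197), (173, 170, 200), (174, 166, 201), (175, 155, 203), (176, 133, 205), (177, 103, 204), (178, 84, 204), (179, 77, 206), (180, 80, 205), (181, 75, 207), (182, 78, 207), (183, 76, 206), (184, 77, 205), (185, 77, 205), (186, 76, 207), (187, 75, 204)]
137 [array([186.9, 180.8]), array([195.2, 177.2]), array([203.3, 173.8])]
140 [array([186.8, 180.1]), array([195.1, 176.6]), array([203.2, 173.1])]
143 [array([186.7, 179.5]), array([195., 176.]), array([203.1, 172.5])]
146 [array([186.5, 178.9]), array([194.8, 175.4]), array([203. , 171.9])]
card corners diff 3.0751488095238093 rack diff 8.953162393162394
```

The lip bottoms match a pin height of about 140 mm, so the lips sit about 10 mm below the card's edge and the pin about 7 mm clear above it. The edge is centred between the jaws, with no contact force. I'll check that the rack and card are unmoved before handing in.

Run:
```python
from h import *
I=lambda n:cv2.cvtColor(cv2.imread(f"pics/{n}.png"),cv2.COLOR_BGR2GRAY).astype(np.float32)
a,b,c=I("scene0"),I("s7"),I("s8")
for n,(x0,y0,x1,y1) in dict(black=(308,125,335,160),rack=(305,140,380,195),card=(170,180,216,205),green=(250,160,300,205),bowl=(175,215,240,270)).items():
    print(n,[(np.round(cv2.phaseCorrelate(p[y0:y1,x0:x1],c[y0:y1,x0:x1])[0],2).tolist(),round(float(np.abs(p-c)[y0:y1,x0:x1].mean()),1)) for p in(a,b)])
```

```text
black [([0.29, 0.82], 9.0), ([0.41, 0.23], 2.8)]
rack [([0.54, -0.04], 6.9), ([0.62, 0.07], 5.3)]
card [([-0.12, 0.48], 2.3), ([-0.08, 0.54], 1.6)]
green [([-0.22, 0.5], 9.2), ([-0.02, 0.7], 2.8)]
bowl [([-0.01, 0.01], 2.2), ([0.0, 0.02], 1.4)]
```

```bash
python3 -c "
from plant import *
print(close_job())"
```

```text
the job is handed in; nothing more can be done
None
```

The brass clip was squeezed open on the rack and lifted off. It is now held wide open over the middle of the cream card's top edge, lined up with it and clear of it. I handed the job in at about 16 s; I have not seen the verdict.

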